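# Load a power supply into the test jig, close the cover and start the test

## Robot

A 6-joint arm with a two-finger parallel gripper is mounted at the origin on the work surface. World frame = base frame: x ahead of the robot, y to its left, z up, the work surface at z = 0. Lengths are in m, angles in rad, forces in N, time in s.
With the tool pointing down it reaches from about 0.35 to 0.775 m from the base axis. Payload 5.5 kg.
Tool frame: the origin (TCP) lies on the mounting face of the last link; the fingertips stand 173 mm ahead of it and the grasp point (between the pads) lies 155 mm ahead of it; z points along the fingers, y is the direction in which the jaws open and shut (so a half turn about z gives the same grasp; the last joint's range is limited). The gripper opens to 85 mm and grips with 20 to 120 N. Pads are 22 mm wide; open, the fingers measure 114 mm over their backs; the gripper's body (76 mm by 85 mm) begins 54 mm behind the grasp point. The pads swing forward as they close: fully open they stand 13 mm farther back than shut.
Start: joints at [0.997, 0.313, 0.046, 1.304, 0, 1.431], TCP at [0.242, 0.522, 0.405] pointing down, gripper open.
Joint ranges: [-2.76, 2.76], [-0.86, 1.69], [-1.03, 1.26], [-2.2, 2.34], [-1.47, 1.5], [-3.14, 3.14]. Speed limits (rad/s): [2.57, 2.57, 3.14, 3.14, 3.14, 3.14].

## Interface

Orientations are given as a unit quaternion [w, x, y, z].
In Python, from workcell import get_state, eyes, env gives the robot as it stands. The module is installed in compiled form; this text tells all that it offers.
- The arm moves only by the tool carry_out, never from a script. Its argument "motion" is a list of rows, each an object of numbers: "jaw": the opening, from -1 (shut) to 1 (fully open); "tx", "ty", "tz": the shift along the tool's x, y, z in cm; "wx", "wy", "wz": the turn, a rotation vector about the tool's x, y, z in degrees. In form: [{"jaw": .., "tx": .., "ty": .., "tz": .., "wx": .., "wy": .., "wz": ..}, ...]. A call has 1 to 20 rows; each row shifts and turns the commanded pose from where the row before left it, along the tool's axes as they then stand; what a row does not reach is not made up. A row lasts 1/8 s, in which the tool goes at most 62.5 mm and 10.7 degrees, less where a joint would pass 70% of its speed; a pose out of reach is approached as far as the arm can. A call with a gripper value outside its range is refused whole. The fingers move at their own pace and stop on an object; "force" is the grip in N (left out, the last holds). Time passes only in rows, so rows that do not move let the fingers close. It gives the time, the measured TCP pose, the force and the opening at its end, in the units of the state.
- get_state(): the state, without advancing time (a new reading comes with each control period).
- eyes.read_camera(name): name is "scene" or "top" or "wrist"; returns the picture (480x640x3 uint8, blue, green, red); there is no depth.
- eyes.calibration(name): a dict with "K" (3x3 intrinsics, pixels), "camera_from_world" (4x4, takes a point from world to camera coordinates). Camera axes: x right, y up, looking along -z (the intrinsics and any distortion apply to the point x, -y, -z); pixel columns grow to the right and rows downward; lengths in m; the calibration is good to about 2 mm. A picture is of the moment at which its call begins: read the wrist's pose just before it. calibration takes no time and is no camera call; for the wrist camera it gives the pose at the moment of the call.
- env.hand_in(): hands the job in, once; it reports no verdict.
The state is a dict: "clock": time; "joint_pos": joint angles; "qvel": joint speeds; "tau": joint torques, N m; "tcp_pos": TCP position; "orientation": TCP orientation; "wrist_force": force on the tool from outside, world axes, zero at the start; "ft_torque": the same for the moment, N m; "finger_gap": finger opening in m.
Only numpy, scipy, OpenCV 4.12 (cv2) and the standard library are available. Lean on these libraries where they do the work, as an engineer would, in place of code of your own. Each camera call takes 0.05 s, during which the arm holds its last target.

## Task

Lay the power supply that is on the blue mat into the nest of the open test jig, screw-terminal end towards the push-button console, then seat the cover plate fully home over the jig's two guide pins, handle up. Only when the cover is on, press the start button all the way down and let it go. Lower both parts into place rather than dropping them, and leave the other things on the bench where they are.

Things in the scene. Friction and masses are not known exactly. Their poses are not given: they have to be found in the camera images.
- jig: Aluminium test jig fixed to the bench, within 0.3 rad of square to the robot. Origin: bench level under the centre of its open box; x along the box, away from the robot; z up. Box 210 x 150 mm outside, 150 x 130 inside, rim at z = 56 mm, inner floor z = 8. Guide pins on the rim at x = +90 and -90, y = 0. Against its -x end a grey console, x = -165 to -105, 150 wide, top z = 40.
- nest (a point): Centre of the nest in the box, 16 mm above the bench, at the top of two brown cross rails (x = +-40 mm, 16 wide); the middle of the power supply's underside goes here. Brown guides up to 28 mm above the bench leave 4 mm round it: at its sides for |x| = 32 to 48 only (the middle is free for fingers), at its ends from |x| = 59. Thin brass leaves on the -x end guide give way.
- pin_far (a point): Tip of the steel guide pin at the jig's +x end, 80 mm above the bench. Pin 10 mm diameter up to 70 mm, then a cone to 4 mm at the tip.
- pin_near (a point): Tip of the same kind of pin at the jig's -x end, beside the console; 80 mm above the bench.
- unit: The power supply: aluminium cage with round vent holes, 110 x 50 x 36 mm, about 0.26 kg, lying on the mat. Origin: centre of its underside; x along its length, z up. The cage fills x = -37 to +55 mm; the -x end is a lower black step, 16 mm high, with screw terminals. Grip it across its 50 mm width (y). In the nest its x points as the jig's x does.
- unit_terminals (a point): Middle of the screw-terminal step on top, 47 mm from the power supply's centre towards its -x end.
- cover: The jig's loose cover, flat on the mat: dark brown plate 210 x 150 x 8 mm, about 0.36 kg, two 13 mm through holes at x = +90 and -90, y = 0. Origin: centre of its underside; x along its length, z up. Black bow handle on top. Seated, its underside lies on the rim, 56 mm above the bench, centred over the box, long sides along the jig's x; either end may face the console.
- cover_grip (a point): Centre of the cover's handle bar, 44 mm above the plate's underside. Bar along the cover's x, 104 mm long, 14 wide (y), 12 high, on a post at each end.
- start (a joint): The start button's travel in m: 0 released, 0.006 fully down; a spring pushes back with about 5 N at the bottom. It counts as pressed beyond 0.0045.
- start_top (a point): Centre of the top face of the start button (grey, round, 32 mm diameter, black housing), 62 mm above the bench, on the console 135 mm from the box's centre towards -x and 40 mm towards the jig's +y. Moves with the button.
- charger_a: Bystander: black plug-in charger 60 x 30 x 50 mm standing with its two prongs up. Origin: centre of its underside.
- charger_b: Bystander: a second black charger like charger_a.
- charger_c: Bystander: white charger of the same shape, near the robot.
- tape_roll: Bystander: roll of cream tape lying flat, 104 mm diameter, 48 mm high.
- screwdriver: Bystander: screwdriver, 190 mm long, lying.
- carton: Bystander: small closed carton 120 x 150 x 70 mm.
- meter: Bystander: grey hand multimeter 170 x 82 x 34 mm, lying.
Not all that is in view belongs to the job. What is shaped like the unit but brown or turquoise is not meant.

How it is judged:
By the outcome, as a careful person would: the job done as asked, in the order asked, and still so for the second after the job is handed in, with the robot touching nothing.
It also fails if it takes over 58 s, if anything falls off the work surface, if the arm or the gripper's body presses on something with over 40 N, if the wrist force passes 120 N, or if a joint passes its speed limit or range.

## Working session

There is one attempt and no reset: what is moved stays moved. The work goes in short steps, Python scripts to look and compute and a tool call to move; the robot and the scene stay as the last step left them, time stands still between calls to the robot, and variables do not carry over. Pictures are saved under pics/ and viewed, and the job is handed in when it is done.

Besides the shell and the picture viewer there is one more tool, called after "Emit:" in YAML: its name, and indented under it one key for each argument. carry_out: Moves the arm, as the interface text tells. Its arguments: {"type":"object","properties":{"motion":{"type":"array"},"force":{"type":"number"}},"required":["motion"]}

```bash
mkdir -p pics; python3 - <<'E'
from workcell import get_state, eyes, env
import cv2
s=get_state();print(s)
for n in ["scene","top","wrist"]:
    c=eyes.calibration(n);print(n,c)
    cv2.imwrite(f"pics/{n}0.png",eyes.read_camera(n))
E
```

```text
{'clock': 0.0, 'joint_pos': array([ 9.97351845e-01,  3.13969705e-01,  4.49859908e-02,  1.30358438e+00,
       -1.01831078e-06,  1.43120678e+00]), 'qvel': array([-0.00103055, -0.00108892, -0.00025657,  0.00137513, -0.00033416,
       -0.00038948]), 'tau': array([ 3.00873784e-03, -4.80627179e+01,  2.98534387e+01,  1.92013092e-02,
        2.45367364e-04,  8.40379585e-06]), 'tcp_pos': array([0.24160949, 0.52155915, 0.40382892]), 'orientation': array([-3.08707648e-04,  2.15230036e-01,  9.76562976e-01, -8.30356435e-04]), 'wrist_force': array([-0.58619456,  0.23358929, -0.50919531]), 'ft_torque': array([-0.01081768, -0.05726354, -0.00744398]), 'finger_gap': 0.08507097613249712}
scene {'K': array([[607.60714759,   0.        , 315.91036515],
       [  0.        , 607.60714759, 234.90176253],
       [  0.        ,   0.        ,   1.        ]]), 'camera_from_world': array([[ 0.28102667,  0.95959538, -0.01416765, -0.14242167],
       [-0.82513309,  0.24913412,  0.50703804,  0.4264689 ],
       [ 0.490081  , -0.13080102,  0.86180723, -1.80202271],
       [ 0.        ,  0.        ,  0.        ,  1
[... 179 characters left out ...]
'camera_from_world': array([[-0.02961739, -0.99950548, -0.01056462,  0.01956138],
       [ 0.996129  , -0.03038918,  0.08248337, -0.56165653],
       [-0.08276363, -0.00808078,  0.99653644, -1.49163414],
       [ 0.        ,  0.        ,  0.        ,  1.        ]])}
wrist {'K': array([[402.7556376 ,   0.        , 327.41871375],
       [  0.        , 402.7556376 , 232.36690577],
       [  0.        ,   0.        ,   1.        ]]), 'camera_from_world': array([[ 0.42057327,  0.90725747, -0.00141812, -0.57358686],
       [-0.8736452 ,  0.40456927, -0.27031051,  0.03421592],
       [-0.2446675 ,  0.11492431,  0.96277215, -0.3781427 ],
       [ 0.        ,  0.        ,  0.        ,  1.        ]])}
```

View pics/top0.png

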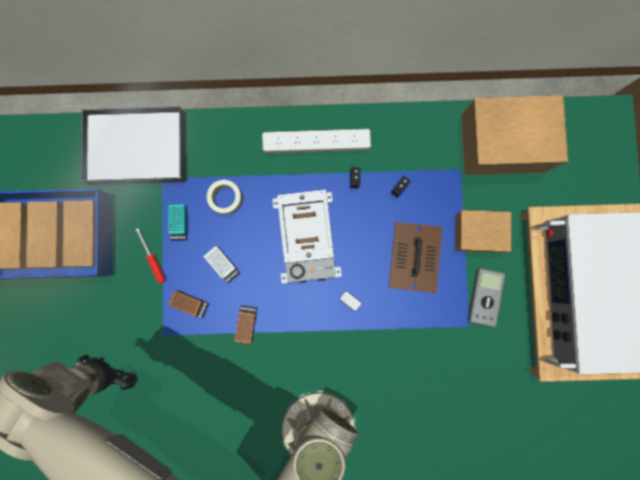

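View pics/scene0.png

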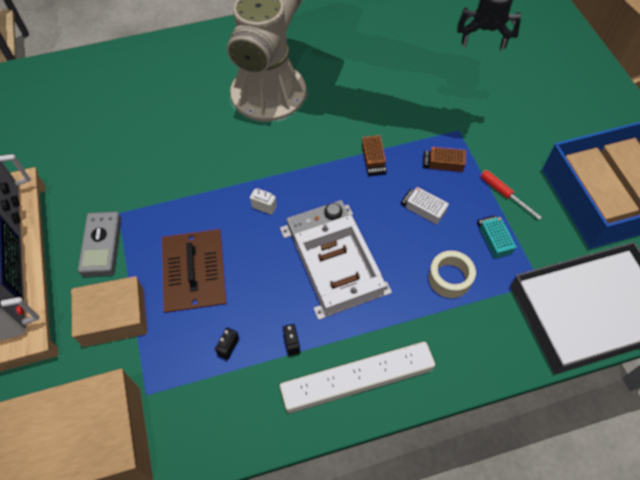

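View pics/wrist0.png

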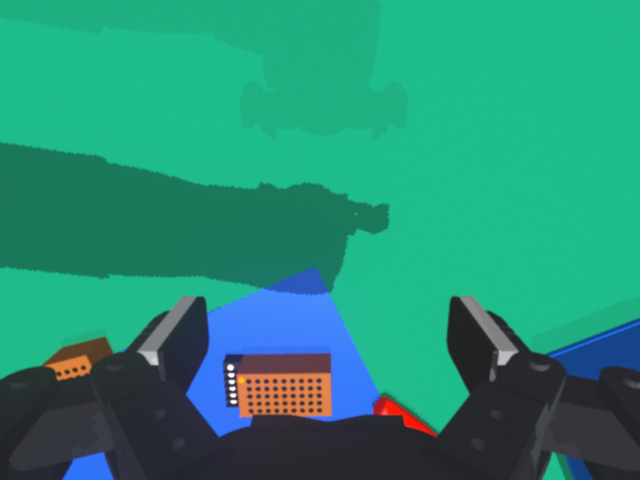

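The top view shows the white unit at (221,264) with its terminals at the lower right, the jig at about (305,235) with the console at (310,270), and the cover at (416,257). Next I'll zoom in.

```bash
cat > h.py <<'E'
import numpy as np,cv2
from workcell import get_state, eyes, env
def ray(c,u,v,z):
    K=c["K"];M=c["camera_from_world"];R=M[:3,:3];t=M[:3,3]
    p=np.array([(u-K[0,2])/K[0,0],-(v-K[1,2])/K[1,1],-1.0])
    d=R.T@p;o=-R.T@t
    return o+d*(z-o[2])/d[2]
def proj(c,P):
    K=c["K"];M=c["camera_from_world"];q=M[:3,:3]@np.array(P)+M[:3,3]
    return np.array([K[0,2]+K[0,0]*q[0]/-q[2],K[1,2]-K[1,1]*q[1]/-q[2]])
E
python3 - <<'E'
import cv2
t=cv2.imread("pics/top0.png")
cv2.imwrite("pics/t_jig.png",cv2.resize(t[180:320,160:350],None,fx=4,fy=4,interpolation=cv2.INTER_CUBIC)[:600,:800])
cv2.imwrite("pics/t_cov.png",cv2.resize(t[210:310,370:470],None,fx=6,fy=6,interpolation=cv2.INTER_CUBIC))
s=cv2.imread("pics/scene0.png")
cv2.imwrite("pics/s_jig.png",cv2.resize(s[180:330,270:470],None,fx=4,fy=4,interpolation=cv2.INTER_CUBIC))
E
```

```text
(no output)
```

View pics/t_jig.png

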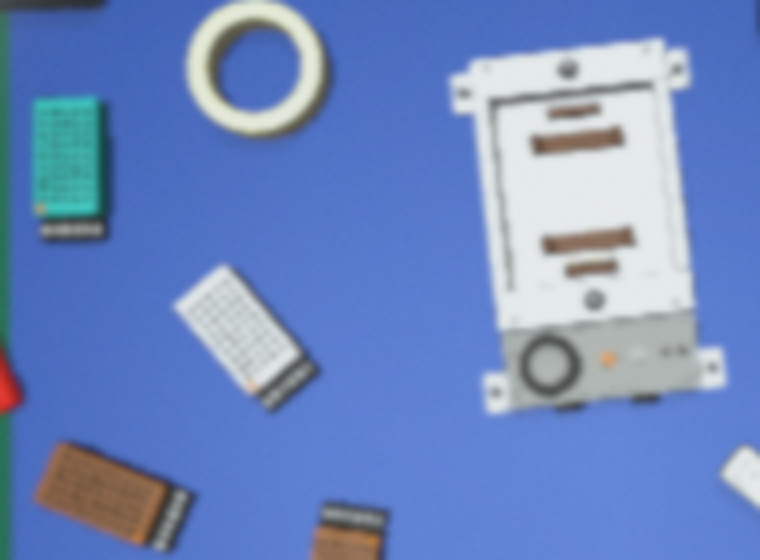

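View pics/t_cov.png

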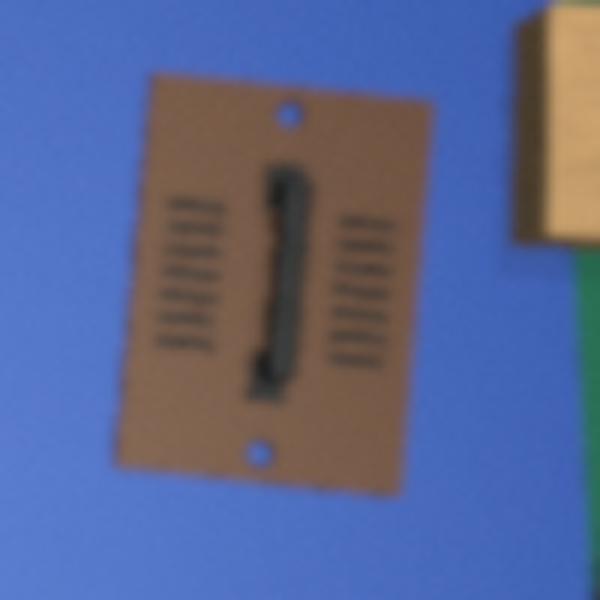

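View pics/s_jig.png

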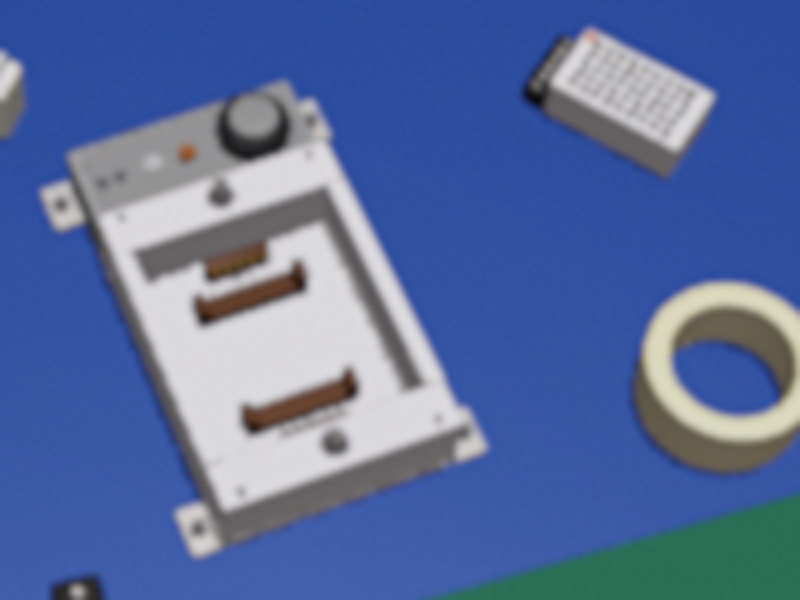

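```bash
cat > m.py <<'E'
from h import *
t=cv2.imread("pics/top0.png");c=eyes.calibration("top")
def blob(mask,roi):
    x0,y0,x1,y1=roi
    m=np.zeros(mask.shape,np.uint8);m[y0:y1,x0:x1]=mask[y0:y1,x0:x1]
    cs,_=cv2.findContours(m,cv2.RETR_EXTERNAL,cv2.CHAIN_APPROX_NONE)
    return max(cs,key=cv2.contourArea)
hsv=cv2.cvtColor(t,cv2.COLOR_BGR2HSV);g=t.min(2)
# unit
white=((hsv[...,1]<90)&(hsv[...,2]>110)).astype(np.uint8)*255
k=blob(white,(195,235,245,290));r=cv2.minAreaRect(k);print("unit rect",r)
b=cv2.boxPoints(r);w=np.array([ray(c,u,v,.036)[:2] for u,v in b]);print(w.mean(0),[np.linalg.norm(w[i]-w[i-1]) for i in range(4)],np.degrees(np.arctan2(*(w[i]-w[i-1])[::-1])) if 0 else [round(float(np.degrees(np.arctan2(*(w[i]-w[i-1])[::-1]))),1) for i in range(4)])
# pins
gr=cv2.cvtColor(t,cv2.COLOR_BGR2GRAY).astype(float)
def dark(u,v,r=4):
    u0,v0=int(u),int(v);p=gr[v0-r:v0+r+1,u0-r:u0+r+1];q=np.clip(np.median(p)-p-20,0,None)
    Y,X=np.mgrid[v0-r:v0+r+1,u0-r:u0+r+1];return (q*X).sum()/q.sum(),(q*Y).sum()/q.sum()
pf=dark(160+569/4,180+68/4);pn=dark(160+596/4,180+299/4)
P=[ray(c,*p,.072)[:2] for p in(pf,pn)];d=P[0]-P[1]
print("pins",pf,pn,P,np.linalg.norm(d),np.degrees(np.arctan2(d[1],d[0])),"mid",(P[0]+P[1])/2)
# cover
br=((hsv[...,0]<25)&(hsv[...,1]>60)&(hsv[...,2]<160)).astype(np.uint8)*255
br=cv2.morphologyEx(br,cv2.MORPH_CLOSE,np.ones((9,9)))
r=cv2.minAreaRect(blob(br,(380,212,450,300)));b=cv2.boxPoints(r)
w=np.array([ray(c,u,v,.008)[:2] for u,v in b]);print("cover",r,w.mean(0),[np.linalg.norm(w[i]-w[i-1]) for i in range(4)],[round(float(np.degrees(np.arctan2(*(w[i]-w[i-1])[::-1]))),1) for i in range(4)])
h=[ray(c,370+x/6-.4,210+y/6-.4,.008)[:2] for x,y in((289,114),(260,453))];print(h,h[0]-h[1],(h[0]+h[1])/2,np.degrees(np.arctan2(*(h[0]-h[1])[::-1])))
h=[ray(c,370+x/6-.4,210+y/6-.4,.05)[:2] for x,y in((293,170),(280,380))];print("bar",h,(h[0]+h[1])/2)
E
python3 m.py
```

```text
unit rect ((220.65170288085938, 263.6792907714844), (35.93788146972656, 18.4387149810791), 49.76364517211914)
[0.51648474 0.28755833] [np.float64(0.11221560747819395), np.float64(0.056876051258267654), np.float64(0.1124081089026201), np.float64(0.056582498720251465)] [39.2, -51.0, -141.0, 128.8]
pins (np.float64(301.6337543053961), np.float64(197.18369690011482)) (np.float64(308.2), np.float64(254.76582914572865)) [array([0.71000273, 0.02997801]), array([0.53339905, 0.01504267])] 0.17723409194110912 4.833993039083557 mid [0.62170089 0.02251034]
cover ((415.2212219238281, 256.973876953125), (45.550262451171875, 64.43619537353516), 5.355824947357178) [ 0.5210298  -0.32016597] [np.float64(0.14195837966845198), np.float64(0.20348898843737587), np.float64(0.14349172970592405), np.float64(0.20316535493836468)] [83.0, -7.8, -97.2, 171.8]
[array([ 0.60995914, -0.33240348]), array([ 0.43259815, -0.30885321])] [ 0.17736098 -0.02355027] [ 0.52127865 -0.32062834] -7.563579987307546
bar [array([ 0.57632882, -0.32418192]), array([ 0.46936451, -0.31247964])] [ 0.52284666 -0.31833078]
```

```bash
cat >> h.py <<'E'
from scipy.spatial.transform import Rotation as Rt
def tool():
    s=get_state();q=s["orientation"];R=Rt.from_quat([q[1],q[2],q[3],q[0]]).as_matrix()
    return np.array(s["tcp_pos"]),R
def yaw(R): return np.degrees(np.arctan2(R[1,1],R[0,1]))
def plan(P,yw):
    p,R=tool();d=R.T@(np.array(P)-p)*100
    # vertical target with tool y at yaw yw
    a=np.radians(yw);y=np.array([np.cos(a),np.sin(a),0]);z=np.array([0,0,-1.]);x=np.cross(y,z)
    T=np.stack([x,y,z],1);rv=np.degrees(Rt.from_matrix(R.T@T).as_rotvec())
    print("tcp",p.round(4),"yaw",yaw(R).round(2),"shift cm",d.round(2),"rot deg",rv.round(2))
E
python3 - <<'E'
from h import *
p,R=tool();c=eyes.calibration("wrist");M=c["camera_from_world"]
o=-M[:3,:3].T@M[:3,3];print("cam in tool",R.T@(o-p),"axes",(R.T@M[:3,:3].T).round(3))
print(yaw(R))
plan([.50,.275,.33],129)
# predicted view
a=np.radians(129);y=np.array([np.cos(a),np.sin(a),0]);z=np.array([0,0,-1.]);x=np.cross(y,z);T=np.stack([x,y,z],1)
for C in([.5165,.2875],):
  for h in(.29,.33,.37):
    P=np.array([*C,h]);Rc=(R.T@M[:3,:3].T).T@T.T;oc=P+T@(R.T@(o-p))
    M2=np.eye(4);M2[:3,:3]=Rc;M2[:3,3]=-Rc@oc
    print(h,proj({"K":c["K"],"camera_from_world":M2},[*C,.036]))
E
```

```text
cam in tool [ 0.06908894 -0.00063437  0.03141438] axes [[-0.     0.963  0.271]
 [ 1.     0.    -0.   ]
 [-0.     0.271 -0.963]]
65.14559386662114
tcp [0.2416 0.5216 0.404 ] yaw 65.15 shift cm [-33.81 -11.51   7.41] rot deg [-7.000e-02 -5.000e-02 -6.385e+01]
0.29 [328.46929746 243.2555308 ]
0.33 [328.30789461 225.65801823]
0.37 [328.18659189 212.43256422]
```

Emit:
carry_out:
  motion:
    - {"tx":-2,"ty":-0.6,"tz":0.4}
    - {"tx":-4.1,"ty":-1.15,"tz":0.9}
    - {"tx":-4.5,"ty":-1.25,"tz":1}
    - {"tx":-4.5,"ty":-1.25,"tz":1}
    - {"tx":-4.5,"ty":-1.25,"tz":1}
    - {"tx":-4.5,"ty":-1.25,"tz":1}
    - {"tx":-4.5,"ty":-1.25,"tz":1}
    - {"tx":-4.1,"ty":-1.1,"tz":0.7}
    - {"tx":-2,"ty":-0.6,"tz":0.4}
    - {"wz":-9}
    - {"wz":-9}
    - {"wz":-9}
    - {"wz":-9}
    - {"wz":-9}
    - {"wz":-9}
    - {"wz":-9.8}
    - {}

```text
invalid input at $.motion[0]: expected keys jaw, tx, ty, tz, wx, wy, wz
```

```bash
python3 - <<'E'
from h import *
import pickle
p,R=tool();c=eyes.calibration("wrist");im=eyes.read_camera("wrist");cv2.imwrite("pics/w1.png",im);pickle.dump((p,R,c),open("w1.pkl","wb"))
print(p,yaw(R),R[:,2],get_state()["clock"])
E
```

```text
[0.24161096 0.52161415 0.40401393] 65.14559386662114 [-7.48959844e-04 -1.17790737e-03 -9.99999026e-01] 0.2
```

View pics/w1.png

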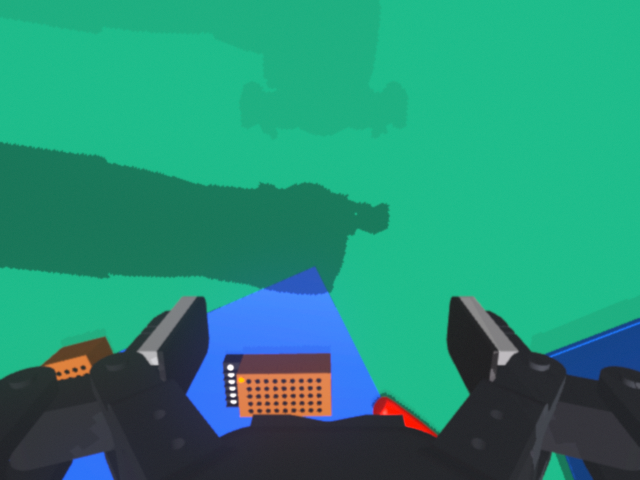

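The move was refused because each row needs every key. I'll send it again with full rows.

Emit:
carry_out:
  motion:
    - {"jaw":1,"tx":-2,"ty":-0.6,"tz":0.4,"wx":0,"wy":0,"wz":0}
    - {"jaw":1,"tx":-4.1,"ty":-1.15,"tz":0.9,"wx":0,"wy":0,"wz":0}
    - {"jaw":1,"tx":-4.5,"ty":-1.25,"tz":1,"wx":0,"wy":0,"wz":0}
    - {"jaw":1,"tx":-4.5,"ty":-1.25,"tz":1,"wx":0,"wy":0,"wz":0}
    - {"jaw":1,"tx":-4.5,"ty":-1.25,"tz":1,"wx":0,"wy":0,"wz":0}
    - {"jaw":1,"tx":-4.5,"ty":-1.25,"tz":1,"wx":0,"wy":0,"wz":0}
    - {"jaw":1,"tx":-4.5,"ty":-1.25,"tz":1,"wx":0,"wy":0,"wz":0}
    - {"jaw":1,"tx":-4.1,"ty":-1.1,"tz":0.7,"wx":0,"wy":0,"wz":0}
    - {"jaw":1,"tx":-2,"ty":-0.6,"tz":0.4,"wx":0,"wy":0,"wz":0}
    - {"jaw":1,"tx":0,"ty":0,"tz":0,"wx":0,"wy":0,"wz":-9}
    - {"jaw":1,"tx":0,"ty":0,"tz":0,"wx":0,"wy":0,"wz":-9}
    - {"jaw":1,"tx":0,"ty":0,"tz":0,"wx":0,"wy":0,"wz":-9}
    - {"jaw":1,"tx":0,"ty":0,"tz":0,"wx":0,"wy":0,"wz":-9}
    - {"jaw":1,"tx":0,"ty":0,"tz":0,"wx":0,"wy":0,"wz":-9}
    - {"jaw":1,"tx":0,"ty":0,"tz":0,"wx":0,"wy":0,"wz":-9}
    - {"jaw":1,"tx":0,"ty":0,"tz":0,"wx":0,"wy":0,"wz":-9.8}
    - {"jaw":1,"tx":0,"ty":0,"tz":0,"wx":0,"wy":0,"wz":0}

```text
clock: 2.33
tcp_pos: [0.5155, 0.2878, 0.3307]
orientation: [-0.0, -0.333, 0.943, 0.0]
wrist_force: [0.3, 0.1, -0.2]
finger_gap: 0.085
```

```bash
cat > snap.py <<'E'
from h import *
import pickle,sys
n=sys.argv[1]
p,R=tool();c=eyes.calibration("wrist");im=eyes.read_camera("wrist");cv2.imwrite(f"pics/{n}.png",im);pickle.dump((p,R,c),open(f"{n}.pkl","wb"))
print(p,yaw(R),R[:,2],get_state()["clock"])
E
python3 snap.py w2
```

```text
[0.51548866 0.28779376 0.33070394] 128.86208697865538 [-2.88003400e-04  2.13970552e-06 -9.99999959e-01] 2.375
```

View pics/w2.png

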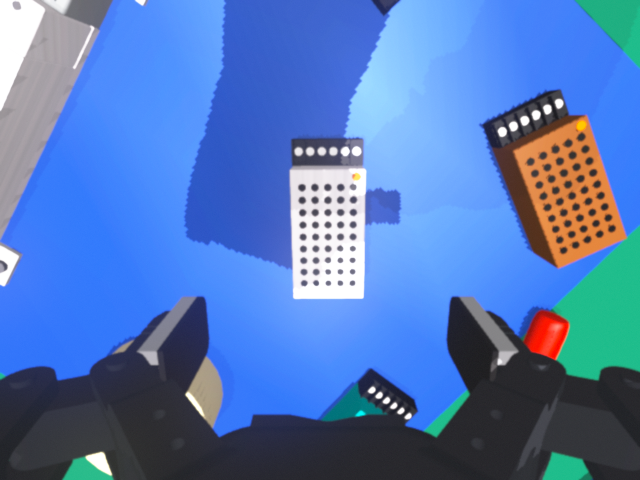

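The unit shows clearly: cage top spans about (291,168) to (364,298), terminals on the upper side. Measuring it now.

```bash
python3 - <<'E'
from h import *
import pickle
p,R,c=pickle.load(open("w2.pkl","rb"));im=cv2.imread("pics/w2.png")
hsv=cv2.cvtColor(im,cv2.COLOR_BGR2HSV)
m=((hsv[...,1]<70)&(hsv[...,2]>140)).astype(np.uint8)*255
m[:166]=0;m[310:]=0;m[:,:270]=0;m[:,385:]=0
m=cv2.morphologyEx(m,cv2.MORPH_CLOSE,np.ones((15,15)))
k=max(cv2.findContours(m,0,1)[0],key=cv2.contourArea)[:,0]
w=np.array([ray(c,u,v,.036)[:2] for u,v in k],np.float32)
r=cv2.minAreaRect(w);b=cv2.boxPoints(r);print(r)
print([(np.linalg.norm(b[i]-b[i-1]).round(4),np.degrees(np.arctan2(*(b[i]-b[i-1])[::-1])).round(2)) for i in range(4)])
a=np.radians(39);print("proj along x",(w@[np.cos(a),np.sin(a)]).min(),(w@[np.cos(a),np.sin(a)]).max())
for v in(180,200,220,240,260,280,292):
    xs=np.where(m[v])[0];print(v,xs.min(),xs.max())
print(np.array(proj(c,[*r[0],.036])))
E
```

```text
((0.5201752781867981, 0.2923871874809265), (0.09329449385404587, 0.05049075186252594), 38.84720993041992)
[(np.float32(0.0933), np.float32(-141.15)), (np.float32(0.0505), np.float32(-51.15)), (np.float32(0.0933), np.float32(38.85)), (np.float32(0.0505), np.float32(128.85))]
proj along x 0.541549721900152 0.6349690721286292
180 290 365
200 290 364
220 291 364
240 291 364
260 292 364
280 293 363
292 293 363
[327.95184324 235.04735701]
```

Emit:
carry_out:
  motion:
    - {"jaw":1,"tx":0,"ty":0,"tz":2,"wx":0,"wy":0,"wz":0}
    - {"jaw":1,"tx":0,"ty":0,"tz":3.5,"wx":0,"wy":0,"wz":0}
    - {"jaw":1,"tx":0,"ty":0,"tz":3.5,"wx":0,"wy":0,"wz":0}
    - {"jaw":1,"tx":0,"ty":0,"tz":3,"wx":0,"wy":0,"wz":0}
    - {"jaw":1,"tx":0,"ty":0,"tz":2,"wx":0,"wy":0,"wz":0}
    - {"jaw":1,"tx":0,"ty":0,"tz":1.2,"wx":0,"wy":0,"wz":0}
    - {"jaw":1,"tx":0,"ty":0,"tz":0,"wx":0,"wy":0,"wz":0}
    - {"jaw":-1,"tx":0,"ty":0,"tz":0,"wx":0,"wy":0,"wz":0}
    - {"jaw":-1,"tx":0,"ty":0,"tz":0,"wx":0,"wy":0,"wz":0}
    - {"jaw":-1,"tx":0,"ty":0,"tz":0,"wx":0,"wy":0,"wz":0}
    - {"jaw":-1,"tx":0,"ty":0,"tz":0,"wx":0,"wy":0,"wz":0}
    - {"jaw":-1,"tx":0,"ty":0,"tz":0,"wx":0,"wy":0,"wz":0}
  force: 45

```text
clock: 3.88
tcp_pos: [0.5163, 0.2882, 0.1799]
orientation: [0.001, -0.333, 0.943, 0.0]
wrist_force: [-0.0, 0.3, 5.7]
finger_gap: 0.0496
```

Emit:
carry_out:
  motion:
    - {"jaw":-1,"tx":0,"ty":0,"tz":-1,"wx":0,"wy":0,"wz":0}
    - {"jaw":-1,"tx":0,"ty":0,"tz":-2.5,"wx":0,"wy":0,"wz":0}
    - {"jaw":-1,"tx":0,"ty":0,"tz":-3.5,"wx":0,"wy":0,"wz":0}
    - {"jaw":-1,"tx":0,"ty":0,"tz":-3.5,"wx":0,"wy":0,"wz":0}
    - {"jaw":-1,"tx":0,"ty":0,"tz":-2.5,"wx":0,"wy":0,"wz":0}
    - {"jaw":-1,"tx":0.5,"ty":-1.5,"tz":-1,"wx":0,"wy":0,"wz":0}
    - {"jaw":-1,"tx":1.0,"ty":-3.3,"tz":0,"wx":0,"wy":0,"wz":0}
    - {"jaw":-1,"tx":1.2,"ty":-4,"tz":0,"wx":0,"wy":0,"wz":0}
    - {"jaw":-1,"tx":1.2,"ty":-4,"tz":0,"wx":0,"wy":0,"wz":0}
    - {"jaw":-1,"tx":1.2,"ty":-4,"tz":0,"wx":0,"wy":0,"wz":0}
    - {"jaw":-1,"tx":1.2,"ty":-4,"tz":0,"wx":0,"wy":0,"wz":0}
    - {"jaw":-1,"tx":1.0,"ty":-3.3,"tz":0,"wx":0,"wy":0,"wz":0}
    - {"jaw":-1,"tx":0.7,"ty":-2.2,"tz":0,"wx":0,"wy":0,"wz":0}
    - {"jaw":-1,"tx":0.3,"ty":-1.1,"tz":0,"wx":0,"wy":0,"wz":4}
    - {"jaw":-1,"tx":0,"ty":0,"tz":0,"wx":0,"wy":0,"wz":8}
    - {"jaw":-1,"tx":0,"ty":0,"tz":0,"wx":0,"wy":0,"wz":9}
    - {"jaw":-1,"tx":0,"ty":0,"tz":0,"wx":0,"wy":0,"wz":8}
    - {"jaw":-1,"tx":0,"ty":0,"tz":0,"wx":0,"wy":0,"wz":5}
    - {"jaw":-1,"tx":0,"ty":0,"tz":0,"wx":0,"wy":0,"wz":0}

```text
clock: 6.25
tcp_pos: [0.6232, 0.0225, 0.3181]
orientation: [-0.001, -0.044, 0.999, 0.0]
wrist_force: [-0.6, 0.3, -2.4]
finger_gap: 0.0493
```

```bash
python3 snap.py w3
```

```text
[0.62319176 0.02250689 0.3180928 ] 95.01248096222727 [-1.28432071e-03  2.23185325e-04 -9.99999150e-01] 6.3
```

View pics/w3.png

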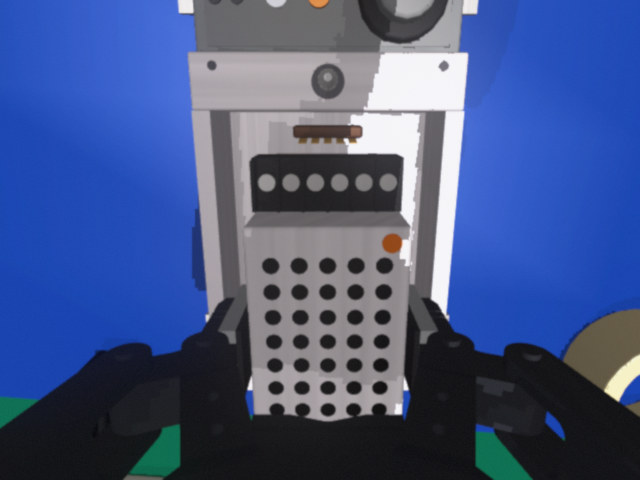

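```bash
python3 - <<'E'
import cv2
im=cv2.imread("pics/w3.png")
cv2.imwrite("pics/w3a.png",cv2.resize(im[40:240,180:480],None,fx=2.6,fy=2.6,interpolation=cv2.INTER_CUBIC))
E
```

```text
(no output)
```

View pics/w3a.png

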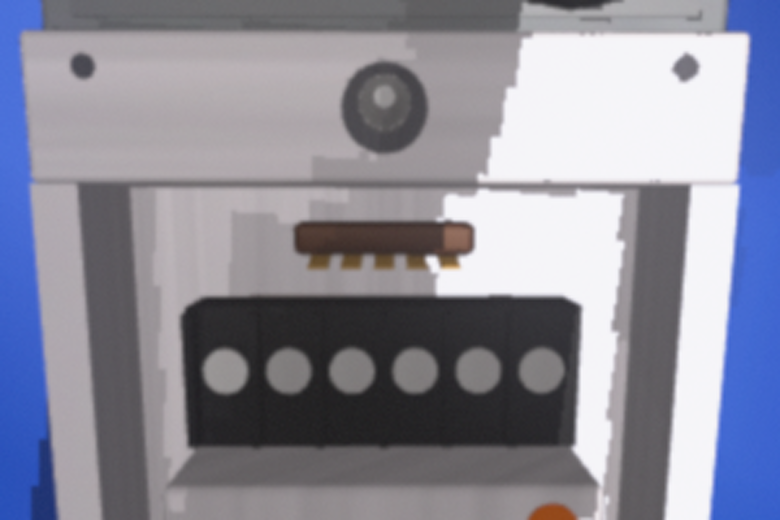

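```bash
cat > a.py <<'E'
from h import *
import pickle
p,R,c=pickle.load(open("w3.pkl","rb"))
f=lambda x,y,z:ray(c,180+(x+.5)/2.6-.5,40+(y+.5)/2.6-.5,z)[:2]
T=R[:2,1];J=None
tip=f(384,97,.080);L=f(23,33,.056);Rr=f(749,33,.056)
print("tip",tip,"rim corner",L,Rr,np.linalg.norm(L-Rr),"ang of y",np.degrees(np.arctan2(*(L-Rr)[::-1])), "mid",(L+Rr)/2)
l2=f(34,183,.056);r2=f(738,183,.056);print("inner edge",l2,r2,np.linalg.norm(l2-r2),np.degrees(np.arctan2(*(l2-r2)[::-1])),(l2+r2)/2)
h1=f(82,66,.056);h2=f(686,67,.056);print("holes",np.degrees(np.arctan2(*(h1-h2)[::-1])),(h1+h2)/2)
print(np.linalg.norm(h1-h2))
zb=.138
s1=f(225,370,zb+.016);s2=f(541,370,zb+.016);print("screws",s1,s2,np.degrees(np.arctan2(*(s1-s2)[::-1])),(s1+s2)/2)
c1=f(168,486,zb+.036);c2=f(598,486,zb+.036);print("cage",np.linalg.norm(c1-c2),np.degrees(np.arctan2(*(c1-c2)[::-1])),(c1+c2)/2)
uy=(c1-c2)/np.linalg.norm(c1-c2);ux=np.array([-uy[1],uy[0]]) ;ux=-ux if ux[0]<0 else ux
print("unit origin",(c1+c2)/2+.037*ux,(s1+s2)/2+.047*ux,"ux",ux)
a=np.radians(4.83);jx=np.array([np.cos(a),np.sin(a)]);print("jig centre from tip",tip+.09*jx,"from rim",(L+Rr)/2+.105*jx,"inner",(l2+r2)/2+.075*jx)
E
python3 a.py
```

```text
tip [0.5343418 0.0145135] rim corner [ 0.5262999  -0.05986111] [0.51342227 0.08724892] 0.14767258306573913 ang of y -84.99723006042173 mid [0.51986108 0.01369391]
inner edge [ 0.55541724 -0.05770999] [0.54248405 0.09021272] 0.14848701610548581 -85.00321917480991 [0.54895065 0.01625136]
holes -85.08678890916947 [0.52621222 0.0138422 ]
0.12384207477010892
screws [ 0.57558185 -0.00223796] [0.57208639 0.03780654] -85.01133512236247 [0.57383412 0.01778429]
cage 0.047892510690083843 -85.01677554253958 [0.58376881 0.01865512]
unit origin [0.62062895 0.0218691 ] [0.62065647 0.0218669 ] ux [0.99622017 0.08686406]
jig centre from tip [0.6240222  0.02209146] from rim [0.62448822 0.02253486] inner [0.62368431 0.02256633]
```

```bash
cat > b.py <<'E'
from h import *
import pickle
for n,z,roi in(("w2",.036,(292,180,364,295)),("w3",.174,(255,255,402,418))):
    p,R,c=pickle.load(open(n+".pkl","rb"));g=cv2.cvtColor(cv2.imread(f"pics/{n}.png"),cv2.COLOR_BGR2GRAY)
    x0,y0,x1,y1=roi;m=((g<110)*255).astype(np.uint8)[y0:y1,x0:x1]
    N,_,st,ce=cv2.connectedComponentsWithStats(m)
    P=[(ce[i]+[x0,y0]) for i in range(1,N) if st[i,4]>10 and st[i,4]<400]
    P=np.array(sorted(P,key=lambda q:q[1]))
    rows=[];cur=[P[0]]
    for q in P[1:]:
        if q[1]-cur[-1][1]>4: rows.append(np.array(cur));cur=[]
        cur.append(q)
    rows.append(np.array(cur))
    for r in rows:
        if len(r)!=5: continue
        r=r[r[:,0].argsort()];W=[ray(c,*q,z)[:2] for q in r]
        print(n,r[0].round(1),r[-1].round(1),"span mm",(np.linalg.norm(W[0]-W[-1])*1e3).round(2),"mid",np.mean(W,0).round(4))
E
python3 b.py
```

```text
w2 [301.6 199.8] [353.  199.5] span mm 34.13 mid [0.5014 0.2767]
w2 [302.1 212.3] [352.8 211.9] span mm 33.93 mid [0.5079 0.2821]
w2 [302.5 224.5] [352.8 224.1] span mm 33.98 mid [0.5145 0.2875]
w2 [302.8 236.8] [352.6 236.5] span mm 33.99 mid [0.5211 0.2929]
w3 [270.3 265.7] [384.2 265.3] span mm 33.91 mid [0.5957 0.0198]
w3 [271.4 291.8] [383.1 291.5] span mm 33.87 mid [0.6041 0.0205]
w3 [272.5 317.1] [382.2 316.8] span mm 33.87 mid [0.6125 0.0213]
w3 [273.6 341.4] [381.3 341.1] span mm 33.88 mid [0.6209 0.022 ]
w3 [274.6 364.8] [380.5 364.8] span mm 33.91 mid [0.6293 0.0228]
w3 [275.6 387.5] [379.5 387.4] span mm 33.86 mid [0.6378 0.0235]
```

Emit:
carry_out:
  motion:
    - {"jaw":-1,"tx":-0.34,"ty":0.03,"tz":1,"wx":0,"wy":0,"wz":0}
    - {"jaw":-1,"tx":0,"ty":0,"tz":2.3,"wx":0,"wy":0,"wz":0}
    - {"jaw":-1,"tx":0,"ty":0,"tz":2.8,"wx":0,"wy":0,"wz":0}
    - {"jaw":-1,"tx":0,"ty":0,"tz":2.2,"wx":0,"wy":0,"wz":0}
    - {"jaw":-1,"tx":0,"ty":0,"tz":1.4,"wx":0,"wy":0,"wz":0}
    - {"jaw":-1,"tx":0,"ty":0,"tz":0.6,"wx":0,"wy":0,"wz":0}
    - {"jaw":-1,"tx":0,"ty":0,"tz":0,"wx":0,"wy":0,"wz":0}

```text
clock: 7.18
tcp_pos: [0.627, 0.0232, 0.2156]
orientation: [-0.0, -0.043, 0.999, 0.0]
wrist_force: [0.9, 0.4, -2.3]
finger_gap: 0.0487
```

```bash
python3 snap.py w4
```

```text
[0.62695189 0.02321531 0.2156141 ] 94.95791093298952 [-3.98849039e-05  8.29364892e-05 -9.99999996e-01] 7.225
```

View pics/w4.png

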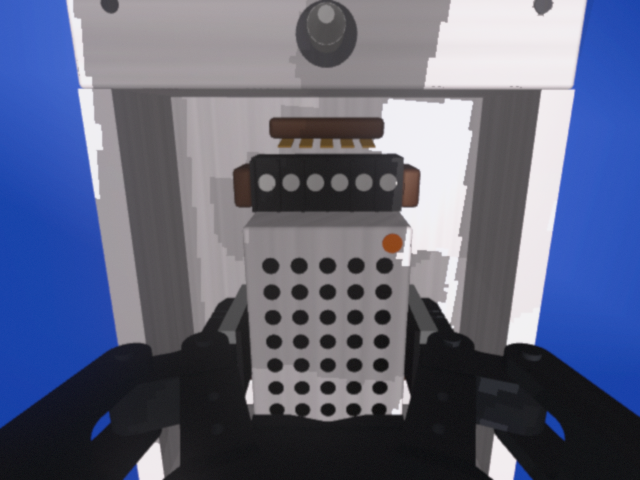

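The unit is lined up between the side guides, (234..419) with the unit at (252..403). I'll check it lengthwise against the pin tip at (326,13).

```bash
python3 - <<'E'
from h import *
import pickle
p,R,c=pickle.load(open("w4.pkl","rb"))
jx=np.array([np.cos(np.radians(5)),np.sin(np.radians(5))])
tip=ray(c,326,13.5,.080)[:2];print("jig c by tip",tip+.09*jx)
e=(ray(c,79,88,.056)+ray(c,576,88,.056))[:2]/2;print("by inner edge",e+.075*jx, np.linalg.norm(ray(c,79,88,.056)-ray(c,576,88,.056)))
g=ray(c,326.5,118,.028)[:2];print("end guide outer top edge, x from centre (tip)",(g-(tip+.09*jx))@jx)
g=ray(c,326.5,136,.028)[:2];print("end guide inner top edge",(g-(tip+.09*jx))@jx)
zb=.2156-.180
r1=(ray(c,270.5,265.5,zb+.036)+ray(c,384.5,265.5,zb+.036))[:2]/2;print("unit origin",r1+.025*jx)
E
```

```text
jig c by tip [0.62392275 0.02240859]
by inner edge [0.62359838 0.02276059] 0.1493096521318801
end guide outer top edge, x from centre (tip) -0.06669627266059154
end guide inner top edge -0.06015938862629091
unit origin [0.62450256 0.02275429]
```

Emit:
carry_out:
  motion:
    - {"jaw":-1,"tx":0.05,"ty":0,"tz":0.6,"wx":0,"wy":0,"wz":0}
    - {"jaw":-1,"tx":0,"ty":0,"tz":0.6,"wx":0,"wy":0,"wz":0}
    - {"jaw":-1,"tx":0,"ty":0,"tz":0.3,"wx":0,"wy":0,"wz":0}
    - {"jaw":-1,"tx":0,"ty":0,"tz":0.15,"wx":0,"wy":0,"wz":0}
    - {"jaw":-1,"tx":0,"ty":0,"tz":0.1,"wx":0,"wy":0,"wz":0}
    - {"jaw":-1,"tx":0,"ty":0,"tz":0.1,"wx":0,"wy":0,"wz":0}

```text
clock: 7.98
tcp_pos: [0.6264, 0.0232, 0.1973]
orientation: [0.0, -0.043, 0.999, 0.0]
wrist_force: [-0.1, 0.3, -1.9]
finger_gap: 0.0492
```

Emit:
carry_out:
  motion:
    - {"jaw":-1,"tx":0,"ty":0,"tz":0.1,"wx":0,"wy":0,"wz":0}
    - {"jaw":-1,"tx":0,"ty":0,"tz":0.05,"wx":0,"wy":0,"wz":0}
    - {"jaw":-1,"tx":0,"ty":0,"tz":0,"wx":0,"wy":0,"wz":0}

```text
clock: 8.35
tcp_pos: [0.6264, 0.0232, 0.196]
orientation: [0.0, -0.043, 0.999, 0.0]
wrist_force: [-1.6, -0.4, 0.1]
finger_gap: 0.0493
```

Emit:
carry_out:
  motion:
    - {"jaw":-1,"tx":0,"ty":0,"tz":0.05,"wx":0,"wy":0,"wz":0}
    - {"jaw":-1,"tx":0,"ty":0,"tz":0,"wx":0,"wy":0,"wz":0}
    - {"jaw":0.4,"tx":0,"ty":0,"tz":0,"wx":0,"wy":0,"wz":0}
    - {"jaw":0.4,"tx":0,"ty":0,"tz":0,"wx":0,"wy":0,"wz":0}
    - {"jaw":0.4,"tx":0,"ty":0,"tz":0,"wx":0,"wy":0,"wz":0}
    - {"jaw":0.4,"tx":0,"ty":0,"tz":-1,"wx":0,"wy":0,"wz":0}
    - {"jaw":0.4,"tx":0,"ty":0,"tz":-3,"wx":0,"wy":0,"wz":0}
    - {"jaw":0.4,"tx":0,"ty":0,"tz":-4,"wx":0,"wy":0,"wz":0}
    - {"jaw":0.4,"tx":0,"ty":0,"tz":-4,"wx":0,"wy":0,"wz":0}
    - {"jaw":0.4,"tx":0,"ty":0,"tz":-3,"wx":0,"wy":0,"wz":0}
    - {"jaw":0.4,"tx":0,"ty":0,"tz":0,"wx":0,"wy":0,"wz":0}

```text
clock: 9.72
tcp_pos: [0.6272, 0.0231, 0.3491]
orientation: [0.003, -0.043, 0.999, -0.0]
wrist_force: [0.8, 0.4, -0.1]
finger_gap: 0.0594
```

```bash
python3 snap.py w5
```

```text
[0.62724056 0.0231159  0.34911364] 94.94795558425926 [ 6.77155517e-03 -5.22335806e-04 -9.99976936e-01] 9.775
```

View pics/w5.png

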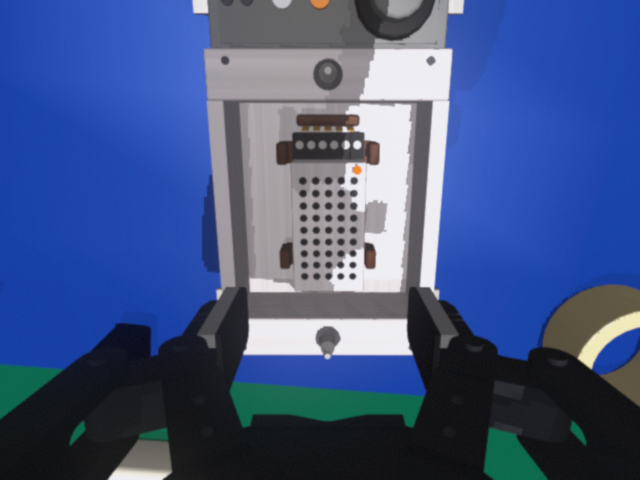

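The unit sits in the nest between all the guides. Both pin tips are visible, at about (327,70) and (327,356). Next: jig pose, unit flatness, and the next move.

```bash
python3 - <<'E'
import cv2
im=cv2.imread("pics/w5.png")
a=cv2.resize(im[50:95,290:365],None,fx=8,fy=8,interpolation=cv2.INTER_CUBIC)
b=cv2.resize(im[320:365,290:365],None,fx=8,fy=8,interpolation=cv2.INTER_CUBIC)
import numpy as np
cv2.imwrite("pics/w5p.png",np.vstack([a[:290],b[:300]]))
E
sed -i 's/for n,z,roi in.*/for n,z,roi in(("w5",.052,(296,175,362,284)),):/' b.py; python3 b.py
python3 - <<'E'
from h import *
plan([.5212+.0,-.3203,.33],82.5)
E
```

```text
w5 [302.5 180.5] [353.7 180.3] span mm 33.82 mid [0.5989 0.0205]
w5 [302.6 192.9] [353. 193.] span mm 33.58 mid [0.6074 0.0212]
w5 [303.  205.7] [353.  205.8] span mm 33.63 mid [0.6159 0.022 ]
w5 [303.  217.8] [353.  217.8] span mm 33.92 mid [0.6243 0.0227]
w5 [303.3 230. ] [353.  229.8] span mm 33.98 mid [0.6328 0.0235]
w5 [303.7 241.8] [352.8 241.6] span mm 33.92 mid [0.6412 0.0243]
w5 [303.8 253.2] [352.4 252.7] span mm 33.79 mid [0.6495 0.025 ]
w5 [304.  264.8] [352.5 264.7] span mm 34.03 mid [0.6581 0.0257]
w5 [304.2 276. ] [352.1 275.9] span mm 33.92 mid [0.6665 0.0264]
tcp [0.6267 0.0231 0.347 ] yaw 94.95 shift cm [ 13.48 -33.3    1.67] rot deg [-1.000e-02  2.000e-01  1.245e+01]
```

View pics/w5p.png

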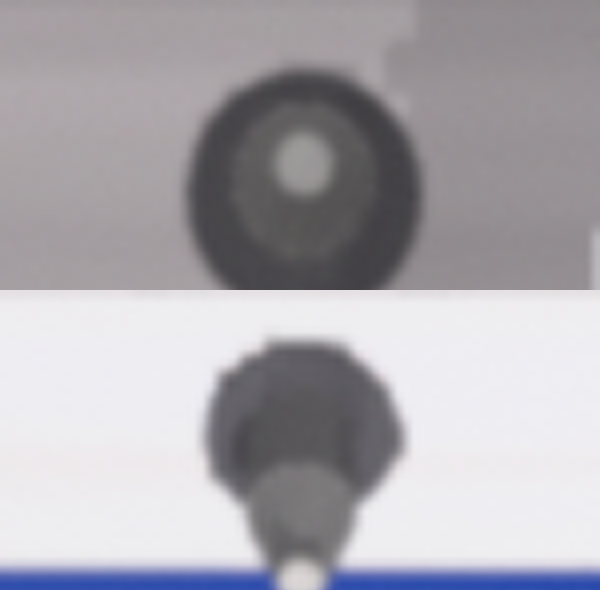

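```bash
python3 - <<'E'
from h import *
import pickle
p,R,c=pickle.load(open("w5.pkl","rb"))
n=ray(c,327.1,69.5,.080)[:2];f=ray(c,326.7,355,.080)[:2];d=f-n
print(n,f,np.linalg.norm(d),np.degrees(np.arctan2(d[1],d[0])),(n+f)/2)
E
```

```text
[0.53386664 0.01432246] [0.7120752  0.02939098] 0.1788444855971202 4.833181007905468 [0.62297092 0.02185672]
```

Emit:
carry_out:
  motion:
    - {"jaw":0.4,"tx":0.7,"ty":-1.7,"tz":0,"wx":0,"wy":0.2,"wz":0}
    - {"jaw":0.4,"tx":1.5,"ty":-3.6,"tz":0,"wx":0,"wy":0,"wz":0}
    - {"jaw":0.4,"tx":2,"ty":-5,"tz":0,"wx":0,"wy":0,"wz":0}
    - {"jaw":0.4,"tx":2,"ty":-5,"tz":0,"wx":0,"wy":0,"wz":0}
    - {"jaw":0.4,"tx":2,"ty":-5,"tz":0,"wx":0,"wy":0,"wz":0}
    - {"jaw":0.4,"tx":2,"ty":-5,"tz":0,"wx":0,"wy":0,"wz":0}
    - {"jaw":0.4,"tx":1.8,"ty":-4.4,"tz":0.7,"wx":0,"wy":0,"wz":0}
    - {"jaw":0.4,"tx":1.1,"ty":-2.6,"tz":0.6,"wx":0,"wy":0,"wz":0}
    - {"jaw":0.4,"tx":0.4,"ty":-1.0,"tz":0.4,"wx":0,"wy":0,"wz":6}
    - {"jaw":0.4,"tx":0,"ty":0,"tz":0,"wx":0,"wy":0,"wz":6.4}
    - {"jaw":0.4,"tx":0,"ty":0,"tz":0,"wx":0,"wy":0,"wz":0}

```text
clock: 11.15
tcp_pos: [0.5192, -0.3209, 0.327]
orientation: [-0.003, 0.065, 0.998, 0.001]
wrist_force: [-0.8, 0.9, -0.1]
finger_gap: 0.0599
```

```bash
python3 snap.py w6
```

```text
[ 0.51923679 -0.32090672  0.3269856 ] 82.53425447450016 [-0.00608124  0.00163843 -0.99998017] 11.2
```

View pics/w6.png

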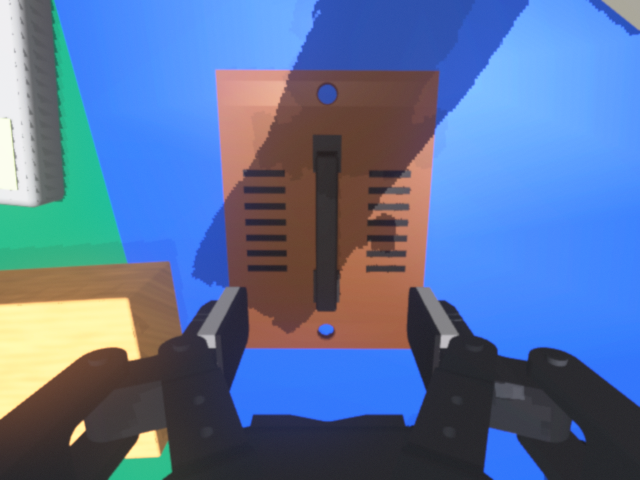

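```bash
python3 - <<'E'
from h import *
import pickle
p,R,c=pickle.load(open("w6.pkl","rb"));im=cv2.imread("pics/w6.png")
hsv=cv2.cvtColor(im,cv2.COLOR_BGR2HSV)
def ell(u,v,r):
    s=hsv[v-r:v+r,u-r:u+r];m=((s[...,0]>100)&(s[...,0]<130)&(s[...,1]>90)).astype(np.uint8)
    N,_,st,ce=cv2.connectedComponentsWithStats(m);i=1+st[1:,4].argmax();print(st[i]);return ce[i]+[u-r,v-r]
h=[ell(327,94,14),ell(326,331,12)];print(h)
w=[ray(c,*q,.008)[:2] for q in h];w5=[ray(c,*q,.010)[:2] for q in h]
d=w[1]-w[0];print(w,np.linalg.norm(d),np.linalg.norm(w5[1]-w5[0]),np.degrees(np.arctan2(d[1],d[0])),"mid",(w[0]+w[1])/2)
m=(im.max(2)<70).astype(np.uint8)
for v in(180,200,220,240,260):
    xs=np.where(m[v,300:352])[0]+300;print(v,xs.min(),xs.max())
a=[ray(c,327.5,v,.05)[:2] for v in (155,310)];print("bar",a)
C=(w[0]+w[1])/2
d=d/np.linalg.norm(d);plan([*C,.2],np.degrees(np.arctan2(d[1],d[0]))+90)
E
```

```text
[  5   4  19  20 303]
[  4   5  16  12 144]
[array([326.87128713,  93.68316832]), array([325.61805556, 329.36805556])]
[array([ 0.43205749, -0.31000496]), array([ 0.60771195, -0.33414471])] 0.1773054322187476 0.17607420190143624 -7.8249992056694815 mid [ 0.51988472 -0.32207484]
180 316 337
200 316 337
220 316 337
240 316 336
260 316 336
bar [array([ 0.46942332, -0.31453872]), array([ 0.5706651 , -0.32783109])]
tcp [ 0.5195 -0.3207  0.3274] yaw 82.61 shift cm [-0.12 -0.14 12.74] rot deg [ 0.03 -0.32  0.44]
```

Emit:
carry_out:
  motion:
    - {"jaw":0.4,"tx":-0.1,"ty":-0.1,"tz":2,"wx":0,"wy":-0.3,"wz":0.4}
    - {"jaw":0.2,"tx":0,"ty":0,"tz":3.5,"wx":0,"wy":0,"wz":0}
    - {"jaw":0.2,"tx":0,"ty":0,"tz":3.2,"wx":0,"wy":0,"wz":0}
    - {"jaw":0.2,"tx":0,"ty":0,"tz":2.5,"wx":0,"wy":0,"wz":0}
    - {"jaw":0.2,"tx":0,"ty":0,"tz":1.5,"wx":0,"wy":0,"wz":0}
    - {"jaw":0.2,"tx":0,"ty":0,"tz":0,"wx":0,"wy":0,"wz":0}
    - {"jaw":-1,"tx":0,"ty":0,"tz":0,"wx":0,"wy":0,"wz":0}
    - {"jaw":-1,"tx":0,"ty":0,"tz":0,"wx":0,"wy":0,"wz":0}
    - {"jaw":-1,"tx":0,"ty":0,"tz":0,"wx":0,"wy":0,"wz":0}
    - {"jaw":-1,"tx":0,"ty":0,"tz":0,"wx":0,"wy":0,"wz":0}
    - {"jaw":-1,"tx":0,"ty":0,"tz":0,"wx":0,"wy":0,"wz":0}
  force: 70

```text
clock: 12.58
tcp_pos: [0.522, -0.3218, 0.2031]
orientation: [0.002, 0.068, 0.998, -0.001]
wrist_force: [-0.2, 1.3, 6.3]
finger_gap: 0.0125
```

Emit:
carry_out:
  motion:
    - {"jaw":-1,"tx":0,"ty":0,"tz":-0.7,"wx":0,"wy":0,"wz":0}
    - {"jaw":-1,"tx":0,"ty":0,"tz":-2,"wx":0,"wy":0,"wz":0}
    - {"jaw":-1,"tx":0,"ty":0,"tz":-3,"wx":0,"wy":0,"wz":0}
    - {"jaw":-1,"tx":0,"ty":0,"tz":-3.5,"wx":0,"wy":0,"wz":0}
    - {"jaw":-1,"tx":0,"ty":0,"tz":-3.5,"wx":0,"wy":0,"wz":0}
    - {"jaw":-1,"tx":0,"ty":0,"tz":-2,"wx":0,"wy":0,"wz":0}
    - {"jaw":-1,"tx":0,"ty":0,"tz":-0.8,"wx":0,"wy":0,"wz":0}
    - {"jaw":-1,"tx":0,"ty":0,"tz":0,"wx":0,"wy":0,"wz":0}

```text
clock: 13.58
tcp_pos: [0.5211, -0.3213, 0.3563]
orientation: [0.001, 0.068, 0.998, -0.0]
wrist_force: [-0.0, 0.0, -3.1]
finger_gap: 0.0125
```

```bash
python3 snap.py w7; python3 -c "
from h import *
plan([.623,.022,.36],94.9)
print(get_state()['wrist_force'],get_state()['ft_torque'])"
```

```text
[ 0.52112645 -0.32126965  0.35633658] 82.1450610172845 [ 1.47579542e-03 -7.08023529e-04 -9.99998660e-01] 13.625
tcp [ 0.521  -0.3212  0.3556] yaw 82.14 shift cm [-5.42 35.39 -0.43] rot deg [  0.     0.03 -12.76]
[ 0.34796529 -0.35881511 -3.39614697] [-0.04829152  0.03860298 -0.02031112]
```

View pics/w7.png

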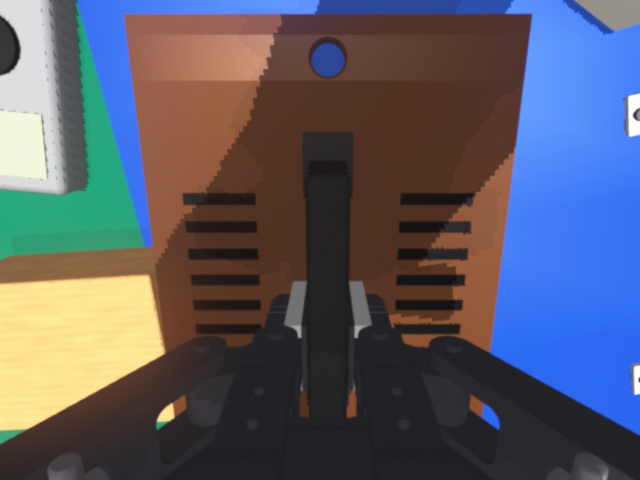

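```bash
python3 - <<'E'
from h import *
import pickle
p,R,c=pickle.load(open("w7.pkl","rb"));im=cv2.imread("pics/w7.png")
hsv=cv2.cvtColor(im,cv2.COLOR_BGR2HSV)
# hole: top rim outline = not plate-coloured region
s=im[35:85,300:355].astype(int);m=((s[...,2]-s[...,0])<10).astype(np.uint8)
N,_,st,ce=cv2.connectedComponentsWithStats(m);i=1+st[1:,4].argmax();print(st[i]+[300,35,0,0,0],ce[i]+[300,35])
g=((hsv[...,0]<20)&(hsv[...,1]>60)).astype(np.uint8)
for v in (16,30,50,70,100,140):
    xs=np.where(g[v,100:560])[0]+100;print(v,xs.min(),xs.max())
for u in(200,300,450):
    print(u,np.where(g[:60,u])[0].min())
for zt in(.161,.163):
    A=ray(c,126,14,zt);B=ray(c,532,14,zt);print(zt,"width",np.linalg.norm(A-B))
    yw=np.degrees(np.arctan2(*(A-B)[:2][::-1]))
    print("edge angle",yw,"tool",yaw(R),"edge mid in tool",R.T@((A+B)/2-p))
    H=ray(c,*(ce[i]+[300,35]),zt);print("hole in tool",R.T@(H-p))
print(np.array([200,300,450]))
E
```

```text
[311  41  34  37 988] [327.42510121  58.90283401]
16 125 529
30 127 527
50 129 525
70 132 522
100 136 519
140 141 514
200 15
300 35
450 15
0.161 width 0.14881874728943456
edge angle -97.87262806274731 tool 82.1450610172845 edge mid in tool [1.06392763e-01 1.53938916e-04 1.95170927e-01]
hole in tool [ 0.09114546 -0.00042278  0.19519498]
0.163 width 0.14700210384342338
edge angle -97.87262806274731 tool 82.1450610172845 edge mid in tool [1.05939809e-01 1.46076607e-04 1.93171635e-01]
hole in tool [ 0.09087864 -0.0004236   0.1931954 ]
[200 300 450]
```

Emit:
carry_out:
  motion:
    - {"jaw":-1,"tx":-0.25,"ty":1.6,"tz":0,"wx":0,"wy":0,"wz":0}
    - {"jaw":-1,"tx":-0.5,"ty":3.2,"tz":0,"wx":0,"wy":0,"wz":0}
    - {"jaw":-1,"tx":-0.7,"ty":4.5,"tz":0,"wx":0,"wy":0,"wz":0}
    - {"jaw":-1,"tx":-0.7,"ty":4.5,"tz":0,"wx":0,"wy":0,"wz":0}
    - {"jaw":-1,"tx":-0.7,"ty":4.5,"tz":0,"wx":0,"wy":0,"wz":0}
    - {"jaw":-1,"tx":-0.7,"ty":4.5,"tz":0,"wx":0,"wy":0,"wz":0}
    - {"jaw":-1,"tx":-0.7,"ty":4.5,"tz":0,"wx":0,"wy":0,"wz":0}
    - {"jaw":-1,"tx":-0.6,"ty":3.8,"tz":0,"wx":0,"wy":0,"wz":0}
    - {"jaw":-1,"tx":-0.4,"ty":2.7,"tz":0,"wx":0,"wy":0,"wz":0}
    - {"jaw":-1,"tx":-0.3,"ty":1.67,"tz":0,"wx":0,"wy":0,"wz":-3}
    - {"jaw":-1,"tx":0,"ty":0,"tz":0,"wx":0,"wy":0,"wz":-5}
    - {"jaw":-1,"tx":0,"ty":0,"tz":0,"wx":0,"wy":0,"wz":-4.8}
    - {"jaw":-1,"tx":0,"ty":0,"tz":2,"wx":0,"wy":0,"wz":0}
    - {"jaw":-1,"tx":0,"ty":0,"tz":2,"wx":0,"wy":0,"wz":0}
    - {"jaw":-1,"tx":0,"ty":0,"tz":0,"wx":0,"wy":0,"wz":0}
    - {"jaw":-1,"tx":0,"ty":0,"tz":0,"wx":0,"wy":0,"wz":0}

```text
clock: 15.62
tcp_pos: [0.6248, 0.0224, 0.3169]
orientation: [0.001, -0.043, 0.999, -0.001]
wrist_force: [0.2, -0.1, -2.6]
finger_gap: 0.0126
```

```bash
python3 snap.py w8; python3 -c "
from h import *
plan([.6245,.0226,.28],94.9)
cv2.imwrite('pics/s8.png',eyes.read_camera('scene')[150:350,220:460].repeat(3,0).repeat(3,1)[:600,:720])"
```

```text
[0.62480493 0.0224214  0.3169165 ] 94.9731356639445 [ 1.94605788e-03 -9.54451211e-04 -9.99997651e-01] 15.675
tcp [0.625  0.0224 0.3173] yaw 94.97 shift cm [0.06 0.03 3.73] rot deg [-0.07  0.16  0.07]
```

View pics/w8.png

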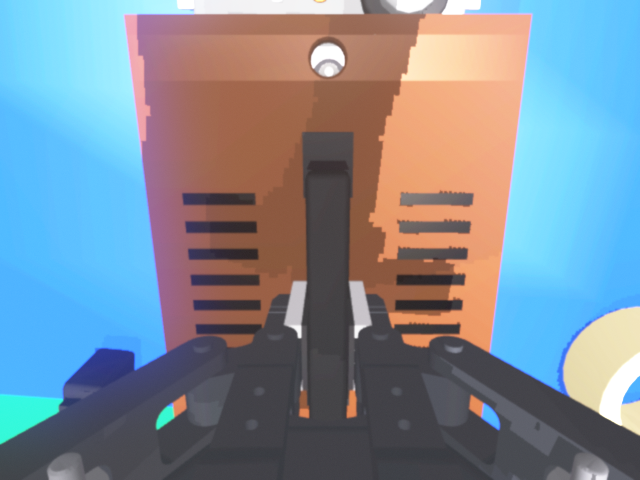

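View pics/s8.png

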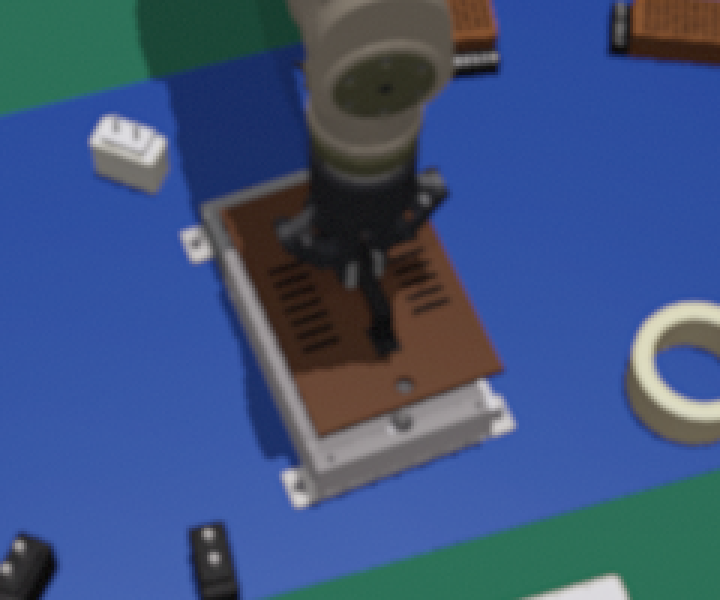

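The near pin shows through the cover's near hole at about (328,68). I'll locate the tip exactly.

```bash
python3 - <<'E'
import cv2
im=cv2.imread("pics/w8.png")
cv2.imwrite("pics/w8p.png",cv2.resize(im[32:88,295:360],None,fx=10,fy=10,interpolation=cv2.INTER_CUBIC))
E
```

```text
(no output)
```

View pics/w8p.png

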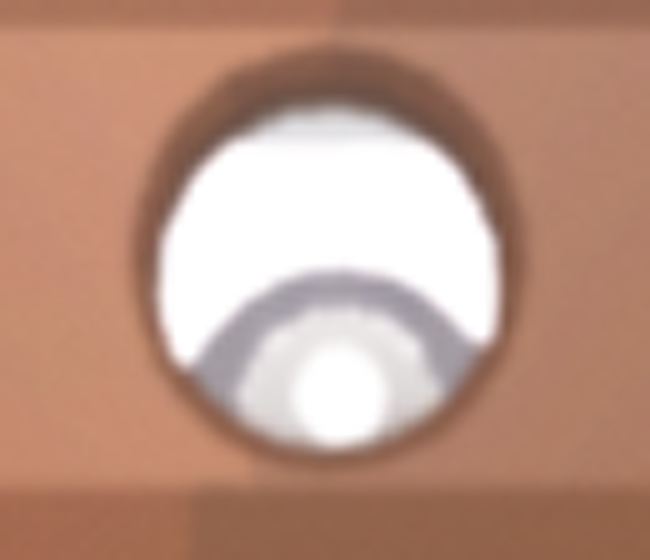

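```bash
python3 - <<'E'
from h import *
import pickle
p,R,c=pickle.load(open("w8.pkl","rb"))
tip=ray(c,328.5,71.0,.080)
for zt in(.120,.122):
    H=ray(c,327.2,56.9,zt);print("hole tool",R.T@(H-p))
Bt=ray(c,295+(157+500)/20,32+(105+452)/20,.114);print("hole bottom",R.T@(Bt-p))
print("tip",tip,R.T@(tip-p))
E
```

```text
hole tool [ 0.09212733 -0.00037237  0.19674639]
hole tool [ 0.09185208 -0.00037239  0.1947469 ]
hole bottom [ 9.18766170e-02 -1.16412056e-04  2.02746587e-01]
tip [0.53416557 0.01451318 0.08      ] [0.09142326 0.0002442  0.2367471 ]
```

Emit:
carry_out:
  motion:
    - {"jaw":-1,"tx":-0.03,"ty":0.04,"tz":0.8,"wx":0,"wy":0,"wz":0}
    - {"jaw":-1,"tx":0,"ty":0,"tz":1,"wx":0,"wy":0,"wz":0}
    - {"jaw":-1,"tx":0,"ty":0,"tz":0.8,"wx":0,"wy":0,"wz":0}
    - {"jaw":-1,"tx":0,"ty":0,"tz":0.4,"wx":0,"wy":0,"wz":0}
    - {"jaw":-1,"tx":0,"ty":0,"tz":0.4,"wx":0,"wy":0,"wz":0}
    - {"jaw":-1,"tx":0,"ty":0,"tz":0.4,"wx":0,"wy":0,"wz":0}
    - {"jaw":-1,"tx":0,"ty":0,"tz":0,"wx":0,"wy":0,"wz":0}

```text
clock: 16.6
tcp_pos: [0.6249, 0.0228, 0.2782]
orientation: [0.001, -0.043, 0.999, -0.0]
wrist_force: [-1.2, -0.0, -3.5]
finger_gap: 0.0123
```

```bash
python3 snap.py w9
```

```text
[0.62493505 0.02283639 0.27818176] 94.94558034274537 [ 1.24838128e-03 -9.03409239e-04 -9.99998813e-01] 16.65
```

View pics/w9.png

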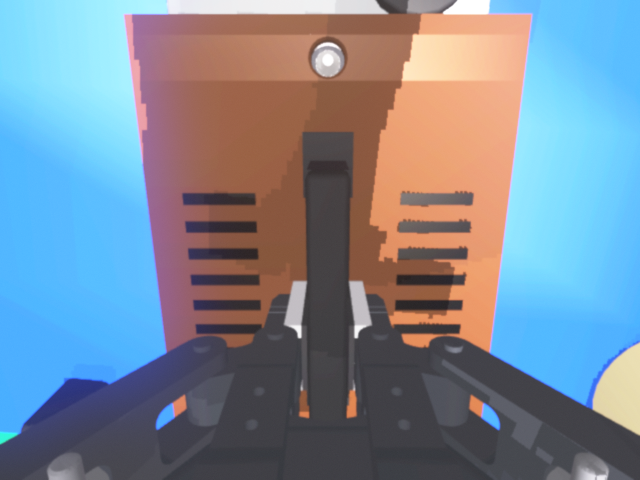

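The pin tip is centred in the hole at (328,60). Going down in small steps.

Emit:
carry_out:
  motion:
    - {"jaw":-1,"tx":0,"ty":0,"tz":0.4,"wx":0,"wy":0,"wz":0}
    - {"jaw":-1,"tx":0,"ty":0,"tz":0.3,"wx":0,"wy":0,"wz":0}
    - {"jaw":-1,"tx":0,"ty":0,"tz":0.3,"wx":0,"wy":0,"wz":0}
    - {"jaw":-1,"tx":0,"ty":0,"tz":0,"wx":0,"wy":0,"wz":0}

```text
clock: 17.15
tcp_pos: [0.6249, 0.0228, 0.268]
orientation: [0.0, -0.043, 0.999, -0.0]
wrist_force: [-0.0, -0.3, -2.8]
finger_gap: 0.0122
```

Emit:
carry_out:
  motion:
    - {"jaw":-1,"tx":0,"ty":0,"tz":0.3,"wx":0,"wy":0,"wz":0}
    - {"jaw":-1,"tx":0,"ty":0,"tz":0.3,"wx":0,"wy":0,"wz":0}
    - {"jaw":-1,"tx":0,"ty":0,"tz":0.15,"wx":0,"wy":0,"wz":0}
    - {"jaw":-1,"tx":0,"ty":0,"tz":0.05,"wx":0,"wy":0,"wz":0}
    - {"jaw":-1,"tx":0,"ty":0,"tz":0,"wx":0,"wy":0,"wz":0}

```text
clock: 17.77
tcp_pos: [0.6251, 0.0228, 0.2605]
orientation: [0.001, -0.043, 0.999, -0.0]
wrist_force: [-0.1, 0.5, -2.9]
finger_gap: 0.0126
```

Emit:
carry_out:
  motion:
    - {"jaw":-1,"tx":0,"ty":0,"tz":0.1,"wx":0,"wy":0,"wz":0}
    - {"jaw":-1,"tx":0,"ty":0,"tz":0.1,"wx":0,"wy":0,"wz":0}
    - {"jaw":-1,"tx":0,"ty":0,"tz":0,"wx":0,"wy":0,"wz":0}

```text
clock: 18.15
tcp_pos: [0.6251, 0.0228, 0.2591]
orientation: [0.001, -0.043, 0.999, -0.001]
wrist_force: [-2.1, -0.5, 2.5]
finger_gap: 0.0123
```

Contact came at the expected height: TCP 0.2591, which puts the underside at 0.056. I'll press lightly, release and retreat.

Emit:
carry_out:
  motion:
    - {"jaw":-1,"tx":0,"ty":0,"tz":0.1,"wx":0,"wy":0,"wz":0}
    - {"jaw":-1,"tx":0,"ty":0,"tz":0,"wx":0,"wy":0,"wz":0}
    - {"jaw":0.2,"tx":0,"ty":0,"tz":0,"wx":0,"wy":0,"wz":0}
    - {"jaw":0.2,"tx":0,"ty":0,"tz":0,"wx":0,"wy":0,"wz":0}
    - {"jaw":0.2,"tx":0,"ty":0,"tz":0,"wx":0,"wy":0,"wz":0}
    - {"jaw":0.2,"tx":0,"ty":0,"tz":-1,"wx":0,"wy":0,"wz":0}
    - {"jaw":0.2,"tx":0,"ty":0,"tz":-3,"wx":0,"wy":0,"wz":0}
    - {"jaw":0.2,"tx":0,"ty":0,"tz":-4,"wx":0,"wy":0,"wz":0}
    - {"jaw":0.2,"tx":0,"ty":0,"tz":-2,"wx":0,"wy":0,"wz":0}
    - {"jaw":-1,"tx":2,"ty":0,"tz":0,"wx":0,"wy":0,"wz":0}
    - {"jaw":-1,"tx":4,"ty":1,"tz":0,"wx":0,"wy":0,"wz":0}
    - {"jaw":-1,"tx":4,"ty":2,"tz":0,"wx":0,"wy":0,"wz":0}
    - {"jaw":-1,"tx":2,"ty":1,"tz":0,"wx":0,"wy":0,"wz":0}
    - {"jaw":-1,"tx":0,"ty":0,"tz":0,"wx":0,"wy":0,"wz":0}

```text
clock: 19.9
tcp_pos: [0.5007, 0.053, 0.3583]
orientation: [0.001, -0.044, 0.999, -0.001]
wrist_force: [-0.9, -0.1, 0.1]
finger_gap: 0.0005
```

```bash
python3 snap.py w10; python3 - <<'E'
from h import *
cv2.imwrite('pics/s10.png',eyes.read_camera('scene')[150:350,220:460].repeat(3,0).repeat(3,1)[:600,:720])
a=np.radians(4.9);C=np.array([.6233,.0222]);jx=np.array([np.cos(a),np.sin(a)]);jy=np.array([-jx[1],jx[0]])
b=C-.135*jx+.04*jy;print("button pred",b);c=eyes.calibration("wrist");print("px",proj(c,[*b,.062]))
plan([*b,.26],94.9)
E
```

```text
[0.5007298  0.05295115 0.35826021] 95.00639655129629 [ 2.56364715e-03 -9.58876836e-04 -9.99996254e-01] 19.95
button pred [0.48537671 0.05052253]
px [327.98887486 198.52589732]
tcp [0.5025 0.0523 0.3581] yaw 94.95 shift cm [ 1.76 -0.02  9.8 ] rot deg [-0.09  0.22  0.05]
```

View pics/w10.png

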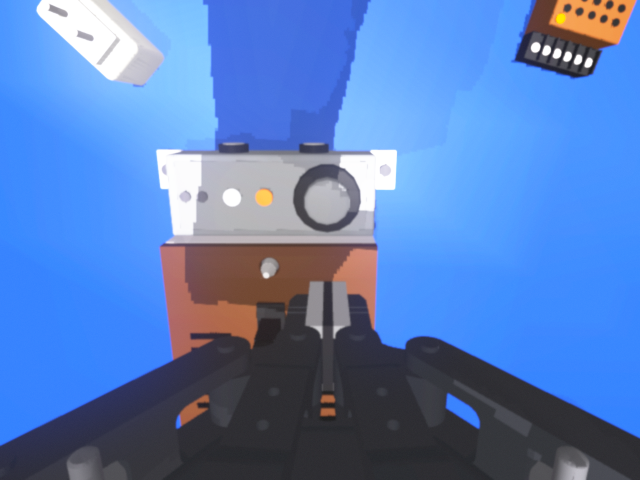

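View pics/s10.png

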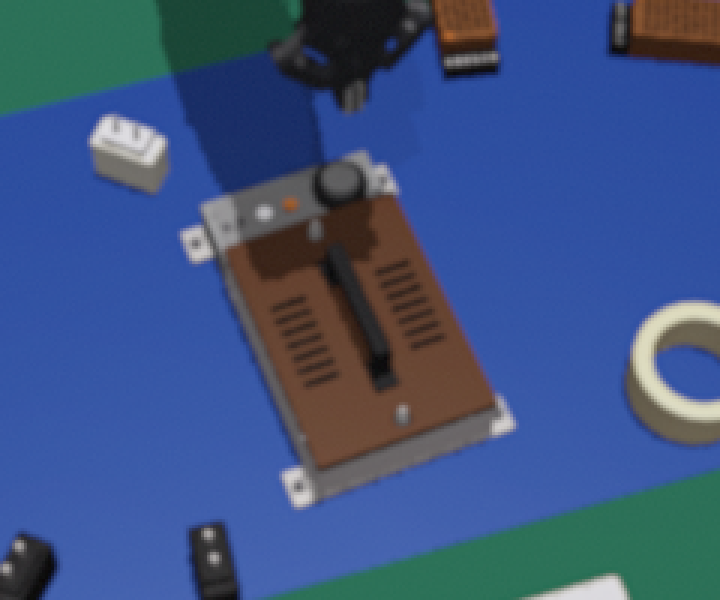

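The cover is flat with both pins through it. The button's face is at about (327,202), against a predicted (328,198). Moving over it.

Emit:
carry_out:
  motion:
    - {"jaw":-1,"tx":0.8,"ty":0,"tz":1.5,"wx":0,"wy":0,"wz":0}
    - {"jaw":-1,"tx":0.8,"ty":0,"tz":3,"wx":0,"wy":0,"wz":0}
    - {"jaw":-1,"tx":0,"ty":0,"tz":3,"wx":0,"wy":0,"wz":0}
    - {"jaw":-1,"tx":0,"ty":0,"tz":2.2,"wx":0,"wy":0,"wz":0}
    - {"jaw":-1,"tx":0,"ty":0,"tz":1.2,"wx":0,"wy":0,"wz":0}
    - {"jaw":-1,"tx":0,"ty":0,"tz":0.6,"wx":0,"wy":0,"wz":0}
    - {"jaw":-1,"tx":0,"ty":0,"tz":0,"wx":0,"wy":0,"wz":0}
    - {"jaw":-1,"tx":0,"ty":0,"tz":0,"wx":0,"wy":0,"wz":0}

```text
clock: 21.0
tcp_pos: [0.4867, 0.0509, 0.243]
orientation: [0.002, -0.043, 0.999, -0.001]
wrist_force: [-0.3, 0.2, 0.0]
finger_gap: 0.0002
```

```bash
python3 snap.py w11
```

```text
[0.48668659 0.05087024 0.24297071] 94.94467391885419 [ 0.00321059 -0.00101569 -0.99999433] 21.05
```

View pics/w11.png

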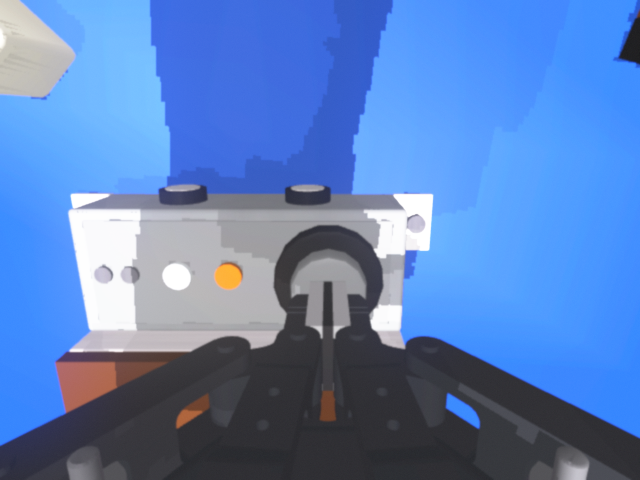

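Emit:
carry_out:
  motion:
    - {"jaw":-1,"tx":0,"ty":0,"tz":0.6,"wx":0,"wy":0,"wz":0}
    - {"jaw":-1,"tx":0,"ty":0,"tz":0.4,"wx":0,"wy":0,"wz":0}
    - {"jaw":-1,"tx":0,"ty":0,"tz":0.3,"wx":0,"wy":0,"wz":0}
    - {"jaw":-1,"tx":0,"ty":0,"tz":0,"wx":0,"wy":0,"wz":0}

```text
clock: 21.55
tcp_pos: [0.4865, 0.0509, 0.2296]
orientation: [0.001, -0.043, 0.999, -0.001]
wrist_force: [-0.7, 0.5, 4.4]
finger_gap: -0.0
```

Emit:
carry_out:
  motion:
    - {"jaw":-1,"tx":0,"ty":0,"tz":0.1,"wx":0,"wy":0,"wz":0}
    - {"jaw":-1,"tx":0,"ty":0,"tz":0.1,"wx":0,"wy":0,"wz":0}
    - {"jaw":-1,"tx":0,"ty":0,"tz":0,"wx":0,"wy":0,"wz":0}

```text
clock: 21.92
tcp_pos: [0.4864, 0.051, 0.2292]
orientation: [0.002, -0.043, 0.999, -0.001]
wrist_force: [-4.7, 0.8, 19.0]
finger_gap: -0.0006
```

The force jumped to 19 N while the arm moved only 0.4 mm, so the button is at its stop. Releasing and retreating clear.

Emit:
carry_out:
  motion:
    - {"jaw":-1,"tx":0,"ty":0,"tz":-0.5,"wx":0,"wy":0,"wz":0}
    - {"jaw":-1,"tx":0,"ty":0,"tz":-1,"wx":0,"wy":0,"wz":0}
    - {"jaw":-1,"tx":0,"ty":0,"tz":-3,"wx":0,"wy":0,"wz":0}
    - {"jaw":-1,"tx":0,"ty":0,"tz":-4,"wx":0,"wy":0,"wz":0}
    - {"jaw":-1,"tx":0,"ty":0,"tz":-4,"wx":0,"wy":0,"wz":0}
    - {"jaw":-1,"tx":2,"ty":3,"tz":-2,"wx":0,"wy":0,"wz":0}
    - {"jaw":-1,"tx":0,"ty":5,"tz":0,"wx":0,"wy":0,"wz":0}
    - {"jaw":-1,"tx":0,"ty":5,"tz":0,"wx":0,"wy":0,"wz":0}
    - {"jaw":-1,"tx":0,"ty":5,"tz":0,"wx":0,"wy":0,"wz":0}
    - {"jaw":-1,"tx":0,"ty":2,"tz":0,"wx":0,"wy":0,"wz":0}
    - {"jaw":-1,"tx":0,"ty":0,"tz":0,"wx":0,"wy":0,"wz":0}
    - {"jaw":-1,"tx":0,"ty":0,"tz":0,"wx":0,"wy":0,"wz":0}

```text
clock: 23.42
tcp_pos: [0.4486, 0.2481, 0.3717]
orientation: [0.0, -0.043, 0.999, -0.001]
wrist_force: [0.0, -1.7, 0.1]
finger_gap: -0.0004
```

```bash
python3 - <<'E'
from h import *
a=eyes.read_camera('scene');b=eyes.read_camera('top')
cv2.imwrite('pics/s12.png',cv2.resize(a[90:390,60:560],None,fx=1.6,fy=1.6));cv2.imwrite('pics/t12.png',b)
E
```

```text
(no output)
```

View pics/s12.png

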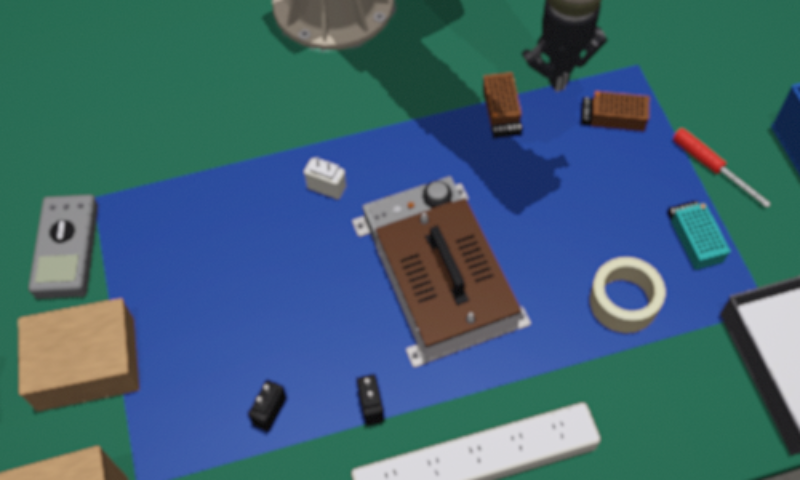

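View pics/t12.png

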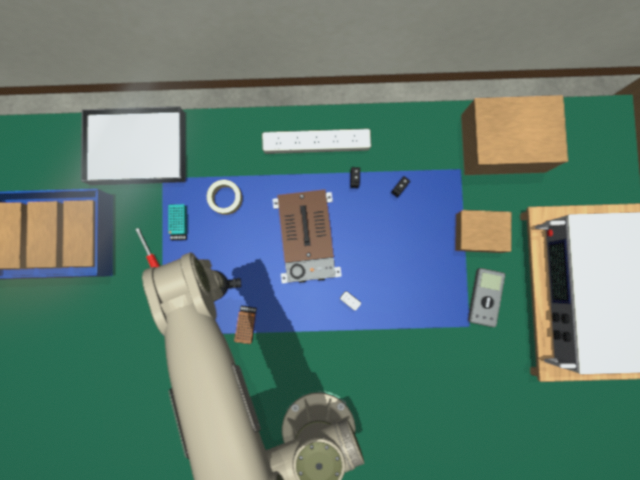

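The cover lies square on the jig with both pins through at (425,217) and (471,317) in the enlarged scene view. The button is clear, the bystanders haven't moved, and the arm touches nothing.

```bash
python3 -c "
from workcell import env
print(env.hand_in())"
```

```text
the job is handed in; nothing more can be done
None
```

The job is done and handed in at about 23.5 s of robot time. The power supply went into the nest with its terminals towards the console. I then lowered the cover over both guide pins, handle up, and after that pressed the start button to its stop and let it go.

What the last checks showed:
- **Power supply:** before the cover went on, the wrist view showed it lying flat between all the guides, about 1 mm or less off centre.
- **Cover:** it made contact exactly at the seating height (0.056 m), and both pins show through it in the final pictures.
- **Button:** the force rose from 4.4 N to 19 N in the last 0.4 mm of the press, so it had bottomed out. I inferred its full travel and its return from force and height, because the joint itself cannot be read.
- **Bench:** the bystanders look unmoved, and the arm stood clear of everything.

**Measurements that disagreed:** estimates of the jig centre differed by 1–2 mm between views. I used the wrist-camera values and confirmed them by seeing the near pin through the cover hole. The first move call was refused for missing keys and moved nothing.

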